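# Put the probe thermometer away in its latch case

## Robot

A 6-joint arm with a two-finger parallel gripper is mounted at the origin on a cart in front of the work surface, level with it; the furniture and walls round the work are solid. World frame = base frame: x ahead of the robot, y to its left, z up, the work surface at z = 0. Lengths are in mm, angles in rad, forces in N, time in s.
With the tool pointing down it reaches from about 300 to 775 mm from the base axis. Payload 14.6 kg.
Tool frame: the origin (TCP) lies between the finger pads; the fingertips stand 8 mm ahead of it and the grasp point (between the pads) lies 11 mm behind it; z points along the fingers, y is the direction in which the jaws open and shut (so a half turn about z gives the same grasp; the last joint's range is limited). The gripper opens to 94 mm and grips with 3 to 60 N. Pads are 16 mm wide; open, the fingers measure 119 mm over their backs; the gripper's body (75 mm by 177 mm) begins 78 mm behind the grasp point.
Start: joints at [-1.335, 0.3, 1.521, -0, 1.321, -0.067], TCP at [164, -524.97, 213.446] pointing down, gripper open.
Joint ranges: [-3.03, 3.03], [-0.79, 2.21], [0.23, 2.52], [-1.04, 4.18], [0, 3.07], [-2.55, 2.55]. Speed limits (rad/s): [2.22, 2.22, 2.57, 3.14, 3.14, 3.14].

## Interface

Orientations are given as [roll, pitch, yaw] about the fixed x, y, z axes, in that order (R = Rz(yaw) Ry(pitch) Rx(roll)).
In Python, from cell import manip gives the robot as it stands. The module is installed in compiled form; this text tells all that it offers.
- The arm moves only by the tool send_rows, never from a script. Its argument "series" is a list that holds one entry, the list of rows, each a list of 5 numbers: the opening, from 0 (shut) to 1 (fully open), then the shift along the tool's x, y, z in mm, then the turn about the tool's z in degrees. In form: [[[gripper, dx, dy, dz, roll], ...]]. A call has 1 to 10 rows; each row is the pose to reach, as a shift and turn from the pose commanded when the call began, along the tool's axes at that moment; what a row does not reach only later rows make up. A row lasts 1/10 s, in which the tool goes at most 50 mm and 8.59 degrees, less where a joint would pass 70% of its speed; a pose out of reach is approached as far as the arm can. A call with a gripper value outside its range is refused whole. The fingers move at their own pace and stop on an object; "newtons" is the grip in N (left out, the last holds). Time passes only in rows, so rows that repeat a pose let the fingers close. It gives the time, the measured TCP pose, the force and the opening at its end, in the units of the state.
- manip.read_state(): the state, without advancing time (a new reading comes with each control period).
- manip.camera(name): name is "scene" or "top" or "wrist"; returns a dict with "img" (480x640x3 uint8, red, green, blue), "vfov" (degrees; the focal length in pixels is half the picture's height over the tangent of half this angle, whatever the lens; pixels are square), "cx", "cy" (the principal point, pixels), "dist" ([k1, k2, p1, p2, k3] as OpenCV has them; the pictures are not rectified), "pose" (4x4, takes a point from camera to world coordinates); the wrist camera has in their place "T_tool_cam" (4x4, takes a point from camera to tool coordinates, whose origin is the TCP and whose axes are the flange's). Camera axes: x right, y down, z forward; pixel columns grow to the right and rows downward; lengths in mm; the calibration is good to about 2 mm. A picture is of the moment at which its call begins: read the wrist's pose just before it. There is no depth.
- manip.sign_off(): hands the job in, once; it reports no verdict.
Trained networks look in a picture, given as the dict that the camera call returned (one of the last four; its "shot" number tells which), for a name from the list of things; names that differ only in an ending like _2 or _b are one class to them, and where a whole thing is asked for, a point or a joint stands for the part that bears it (a point fixed in the world has none). Each returns a list of dicts, best first, with "conf" (0 to 1); they miss things now and then, are a little off and sometimes report something else, mostly with a low value. They report only what shows in the picture. A call takes as long as a camera call.
- manip.find_in(target, picture): "rect" ([left, top, width, height] in pixels, round what is visible of it).
- manip.silhouettes(target, picture): "pixels" (480x640 bool, what is visible of it) and "rect" ([left, top, width, height] in pixels, round what is visible of it).
The state is a dict: "clock": time; "joints": joint angles; "qd": joint speeds; "effort": joint torques, N m; "eef_pos": TCP position; "eef_rot": TCP orientation; "wrist_force": force on the tool from outside, world axes, zero at the start; "moment": the same for the moment, N m; "finger_gap": finger opening in mm.
Only numpy, scipy, OpenCV 4.12 (cv2) and the standard library are available. Lean on these libraries where they do the work, as an engineer would, in place of code of your own. Each camera call takes 0.05 s, during which the arm holds its last target. There are 200 camera calls.

## Task

Put the probe thermometer away: press the thumb latch of its hard case so that the sprung lid pops fully open, lay the thermometer display up in the cut-out shaped for it in the foam (do not drop it in), and push the lid over and down until it snaps shut and stays latched. Leave the scoop and the block of shop cards where they are.

Things in the scene. Friction and masses are not known exactly. Their poses are not given: they have to be found in the camera images.
- thermo_body (a point): Centre of the probe thermometer's white plastic body, half-way up: where to grip it. Body 75 mm long, 26 wide, 16 high, display on top; it lies on the counter, display up. A thin steel probe sticks out of one end. 55 g, weight in the body. Axes: x along the thermometer towards the probe's tip, z up out of the display. The body reaches 37.5 mm either way along x.
- probe_tip (a point): Free end of the thermometer's steel probe (3.6 mm thick, at mid height), 134.5 mm from thermo_body along x; the thermometer is 172 mm long in all.
- thermometer: The whole thermometer; origin on its underside, half-way along the 172 mm; axes as thermo_body.
- kit_case: Grey hard case with the lid shut at the start: 200 mm long (y), 84 deep (x), 37 high; it stays put on the counter when pushed. Origin: centre of its underside. Axes: x from the front (thumb latch) to the back (hinge), y along the hinge, z up. Its lower half is a tray only 12 mm high, so most of the foam and what lies in it stand above its rim when open.
- cradle (a point): Where thermo_body must come to lie in the case, display up, thermometer along the case's y with its probe towards -y; 20 mm above the counter. Axes as the case's. Grey foam, top at 22 mm, has a cut-out 10 mm deep with its floor at 12 mm: 33 mm wide and 84.5 long for the body, then a slot 14 mm wide for the probe.
- finger_well (a point): Centre, at its bottom (8 mm above the counter), of the well that crosses the foam under cradle: 45 mm along y, open to the case walls (12 mm high) along x. Fingers that hold the thermometer's body by its sides go down here; from the body there are 37 mm to the foot of the open lid at the back, so open them only part way, and no tall wall in front.
- latch_pad (a point): Centre of the top of the ribbed black thumb pad at the middle of the case's front, 18 mm above the counter, 30 mm (x) by 34 mm (y). Press straight down 6 to 7 mm (about 4 N); it springs back. Keep fingers over its front part: its hook arm stands up 17 mm behind this point, to 38 mm high, and the shut lid 30 mm behind.
- thumb_latch (a joint): Angle of the latch rocker: 0 at rest, 0.28 rad pressed right down; it lets the lid go at about 0.2.
- lid_hinge (a point): Middle of the lid's hinge line, along the case's y at its back edge, 42 mm behind the case's middle, 12 mm above the counter; axes as the case's.
- lid_edge (a point): Where to push the lid: on its outside (its top when shut), on its middle line, 74 mm from the hinge line and 10 mm short of its front edge; 38 mm above the counter when shut. This outer face lies 26 mm off the hinge line (hollow shell, 25 mm thick). Other places along the lid's 200 mm length serve as well.
- lid (a joint): Lid angle: 0 shut, 2.0 rad fully open, leaning back past upright (front edge then 88 mm high, outside up to 58 mm behind the hinge). A damped spring opens it, under 1.5 N at the edge; if not latched it opens again when let go. It latches below about 0.01; pushing it past the catch takes a few newtons (under 10) at lid_edge.
- tap_foot (a point): Foot of the fixed white chocolate tap behind the case: an upright pillar 40 mm thick, 0.46 m high, curving over to the back at its top. Keep the arm and wrist clear of it.
- glass_corner (a point): Top front corner of the fixed glass display case to the right of the thermometer case, 257 mm above the counter. The glass box fills everything from here to -y and to +x; keep the arm and gripper clear of it.
- scoop: Bystander: stainless sweet scoop, 180 x 54 x 35 mm, lying near the thermometer; leave it.
- card_block: Bystander: small block of shop cards on a stand, 34 x 58 x 38 mm, at the front of the counter; leave it.

How it is judged (in metres and radians):
On the way, in this order (a step that is already met when the one before it is completed fails the run):
1. the thumb latch is pressed down (value of joint thumb_latch above 0.15 rad), for 0.02 s.
2. the lid has popped fully open (value of joint lid above 1.8 rad), for 0.2 s.
3. the thermometer lies in its cut-out, released, the lid still open (x of thermo_body in the frame of cradle between -0.006 and 0.006 m and y of thermo_body in the frame of cradle between -0.007 and 0.007 m and z of thermo_body in the frame of cradle between -0.004 and 0.004 m and y of probe_tip in the frame of cradle below -0.12 m and angle between thermometer's own z axis and vertical below 0.1 rad and value of joint lid above 1 rad and contact force between the fingers and thermometer below 0.05 N), for 0.2 s.
At the end, for the whole second after the job is handed in: The lid is shut and latched (lid under 0.03 rad, latch back at rest under 0.06 rad), with the thermometer lying still in its cut-out, display up within 0.1 rad, its body within 6 mm across, 7 mm along and 4 mm in height of the cradle point and its probe towards the case's -y (x of thermo_body in the frame of cradle between -0.006 and 0.006 m and y of thermo_body in the frame of cradle between -0.007 and 0.007 m and z of thermo_body in the frame of cradle between -0.004 and 0.004 m and y of probe_tip in the frame of cradle below -0.12 m and angle between thermometer's own z axis and vertical below 0.1 rad and value of joint lid below 0.03 rad and value of joint thumb_latch below 0.06 rad and linear speed of thermometer below 0.02 m/s); the robot touches nothing.
It fails at once if the thermometer is dropped (falls free for more than about 3 cm) (linear speed of thermometer above 0.75 m/s and contact force between the fingers and thermometer below 0.05 N).
It fails at once if the scoop is displaced by more than 4 cm (distance of scoop from where it was at the start of the episode above 0.04 m).
It fails at once if the card block is displaced by more than 4 cm (distance of card_block from where it was at the start of the episode above 0.04 m).
It also fails if it takes over 70 s, if anything falls off the work surface, if the arm or the gripper's body presses on something with over 40 N, if the wrist force passes 120 N, or if a joint passes its speed limit or range.

## Working session

There is one attempt and no reset: what is moved stays moved. The work goes in short steps, Python scripts to look and compute and a tool call to move; the robot and the scene stay as the last step left them, time stands still between calls to the robot, and variables do not carry over. Pictures are saved under pics/ and viewed, about 8 in all and at most 12, crops included, and the job is handed in when it is done.

Besides the shell and the picture viewer there is one more tool, called as name(argument=value, ...) on one line, values as JSON. send_rows: Moves the arm, as the interface text tells. Its arguments: {"type":"object","properties":{"series":{"type":"array"},"newtons":{"type":"number"}},"required":["series"]}

```bash
mkdir -p pics; ls
cat > h.py <<'E'
import numpy as np, cv2
from cell import manip
from scipy.spatial.transform import Rotation as R
def K(p):
    f=240/np.tan(np.radians(p["vfov"])/2); return np.array([[f,0,p["cx"]],[0,f,p["cy"]],[0,0,1]])
def pose(p,s=None):
    if "pose" in p: return np.array(p["pose"])
    T=np.eye(4);T[:3,:3]=R.from_euler("xyz",s["eef_rot"]).as_matrix();T[:3,3]=s["eef_pos"]
    return T@np.array(p["T_tool_cam"])
def onplane(p,T,uv,z):
    u=cv2.undistortPoints(np.array(uv,float).reshape(-1,1,2),K(p),np.array(p["dist"],float))[:,0]
    d=np.c_[u,np.ones(len(u))]@T[:3,:3].T; c=T[:3,3]
    return c+d*((z-c[2])/d[:,2])[:,None]
def proj(p,T,X):
    Ti=np.linalg.inv(T); return cv2.projectPoints(np.array(X,float).reshape(-1,1,3),cv2.Rodrigues(Ti[:3,:3])[0],Ti[:3,3],K(p),np.array(p["dist"],float))[0][:,0]
def save(p,n): cv2.imwrite(f"pics/{n}.png",p["img"][:,:,::-1])
E
python3 - <<'E'
from h import *
s=manip.read_state(); print(s)
for n in ("scene","top"):
    p=manip.camera(n); save(p,n+"0"); print(n,p["vfov"],np.round(p["pose"],3).tolist())
    for t in ("thermo_body","probe_tip","thermometer","kit_case","latch_pad","lid_edge","scoop","card_block","tap_foot","glass_corner","cradle"):
        print(t,[(np.round(d["rect"]).tolist(),round(d["conf"],2)) for d in manip.find_in(t,p)[:2]])
E
```

```text
pics
{'clock': 0.0, 'joints': array([-1.33458138e+00,  3.00488043e-01,  1.52160084e+00, -1.02889797e-05,
        1.32068712e+00, -6.66039530e-02]), 'qd': array([ 0.00129325, -0.00098566, -0.00058164,  0.00032394, -0.00217091,
       -0.00066387]), 'effort': array([-5.28860164e-04, -5.31805301e+01, -3.52739847e+01,  7.08260620e-02,
        2.43462611e-02, -1.16759529e-04]), 'eef_pos': array([ 163.94848574, -524.72473864,  212.8686711 ]), 'eef_rot': array([-3.14041127e+00, -6.88137199e-05,  3.02821411e-01]), 'wrist_force': array([ 0.68687562,  0.73637394, -0.04239427]), 'moment': array([-0.0119894 ,  0.0602827 ,  0.02710923]), 'finger_gap': 93.74879383803511}
scene 54.803844339317 [[-0.852, -0.373, 0.366, 150.666], [-0.523, 0.592, -0.613, 758.88], [0.012, -0.714, -0.7, 940.583], [0.0, 0.0, 0.0, 1.0]]
thermo_body [([241.0, 310.0, 42.0, 15.0], 0.95)]
probe_tip [([240.0, 310.0, 66.0, 14.0], 0.96)]
thermometer [([239.0, 311.0, 32.0, 10.0], 0.71)]
kit_case [([330.0, 231.0, 69.0, 54.0], 0.68)]
latch_pad []
lid_edge [([325.0, 229.0, 72.0, 54.0], 0.56)]
scoop [([328.0, 231.0, 68.0, 60.0], 0.64), ([243.0, 344.0, 61.0, 54.0], 0.61)]
card_block [([332.0, 308.0, 27.0, 28.0], 0.83)]Traceback (most recent call last):
  File "<stdin>", line 6, in <module>
ValueError: it knows: card_block, cradle, finger_well, kit_case, latch_pad, lid, lid_edge, lid_hinge, probe_tip, scoop, thermo_body, thermometer, thumb_latch
```

Run:
```python
from h import *
for n in ("scene","top"):
    p=manip.camera(n); save(p,n+"1"); print(n,p["vfov"],np.round(p["pose"],3).tolist())
    for t in ("thermo_body","probe_tip","thermometer","kit_case","latch_pad","scoop","card_block"):
        print(t,[(np.round(d["rect"]).tolist(),round(d["conf"],2)) for d in manip.find_in(t,p)[:2]])
```

```text
scene 54.803844339317 [[-0.852, -0.373, 0.366, 150.666], [-0.523, 0.592, -0.613, 758.88], [0.012, -0.714, -0.7, 940.583], [0.0, 0.0, 0.0, 1.0]]
thermo_body [([240.0, 311.0, 64.0, 16.0], 0.77)]
probe_tip [([241.0, 311.0, 30.0, 13.0], 0.56)]
thermometer [([239.0, 312.0, 66.0, 12.0], 0.91), ([375.0, 258.0, 14.0, 19.0], 0.28)]
kit_case [([332.0, 231.0, 67.0, 55.0], 0.82)]
latch_pad [([376.0, 257.0, 15.0, 20.0], 0.66)]
scoop [([244.0, 341.0, 60.0, 58.0], 0.96)]
card_block [([330.0, 305.0, 25.0, 31.0], 0.71), ([331.0, 229.0, 67.0, 60.0], 0.17)]
top 44.710943347428326 [[0.024, -0.987, 0.157, 322.307], [-1.0, -0.021, 0.019, 85.992], [-0.016, -0.157, -0.987, 1520.378], [0.0, 0.0, 0.0, 1.0]]
thermo_body [([255.0, 203.0, 15.0, 29.0], 0.89), ([368.0, 287.0, 16.0, 13.0], 0.67)]
probe_tip [([256.0, 200.0, 16.0, 37.0], 0.67)]
thermometer [([252.0, 203.0, 19.0, 25.0], 0.73), ([288.0, 282.0, 24.0, 15.0], 0.27)]
kit_case [([346.0, 245.0, 82.0, 56.0], 0.85)]
latch_pad [([370.0, 286.0, 15.0, 15.0], 0.54), ([252.0, 203.0, 28.0, 57.0], 0.17)]
scoop [([342.0, 243.0, 82.0, 55.0], 0.73), ([208.0, 226.0, 22.0, 71.0], 0.63)]
card_block [([286.0, 280.0, 27.0, 20.0], 0.77)]
```

View pics/scene0.png

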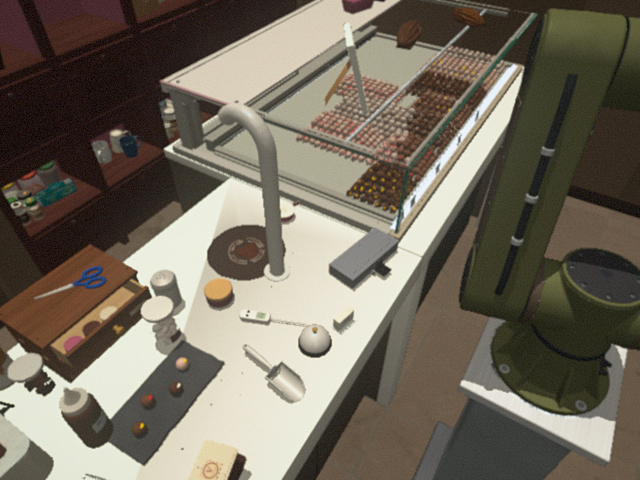

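View pics/top1.png

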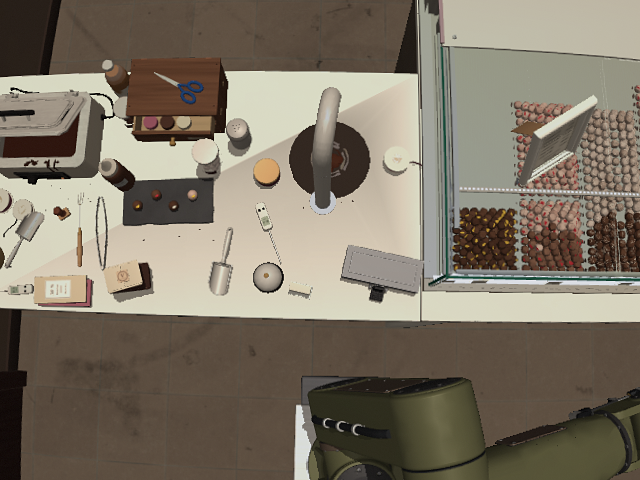

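The overview shows the grey case at top-image (382,270), with its latch towards the robot. The thermometer body is at (263,215), its probe tip near (279,263) beside a round bell (267,277). The scoop is to the left of it and the card block at (300,290).

Run:
```python
from h import *
p=manip.camera("top");T=pose(p)
for n,uv,z in [("body",(263.5,216),16),("tip",(279.5,264),8),("case corners",[(346,246),(421,263),(415,293),(341,279)],37),("latch",(377,293),18),("tapfoot",(322,205),0),("glasscorner",[(443,283),(424,290)],257),("bell",(267,277),20),("card",(300,290),38),("scoop",(222,275),20)]:
    print(n,np.round(onplane(p,T,uv,z)[:,:2]).tolist())
for t in ("thermometer","kit_case","latch_pad"):
    for d in manip.silhouettes(t,p)[:1]:
        m=d["pixels"].astype(np.uint8); c,sz,a=cv2.minAreaRect(cv2.findNonZero(m)); print(t,d["conf"],c,sz,a)
        bx=cv2.boxPoints((c,sz,a)); print(np.round(onplane(p,T,bx,{"thermometer":12,"kit_case":30,"latch_pad":18}[t])[:,:2]).tolist())
im=p["img"][180:320,190:450]; cv2.imwrite("pics/c.png",cv2.resize(im,None,fx=3,fy=3,interpolation=cv2.INTER_CUBIC)[:,:,::-1])
```

```text
body [[637.0, 257.0]]
tip [[511.0, 211.0]]
case corners [[558.0, 39.0], [518.0, -155.0], [440.0, -140.0], [472.0, 50.0]]
latch [[440.0, -44.0]]
tapfoot [[673.0, 103.0]]
glasscorner [[446.0, -168.0], [430.0, -126.0]]
bell [[475.0, 241.0]]
card [[442.0, 154.0]]
scoop [[477.0, 359.0]]
thermometer 0.67 (263.53448486328125, 216.086181640625) (29.15416717529297, 10.584633827209473) 68.19859313964844
[[668.0, 286.0], [680.0, 260.0], [607.0, 229.0], [596.0, 254.0]]
kit_case 0.92 (380.9223937988281, 276.15704345703125) (79.87355041503906, 49.96345520019531) 12.264774322509766
[[439.0, 60.0], [566.0, 35.0], [526.0, -167.0], [400.0, -140.0]]
latch_pad 0.59 (377.0384826660156, 293.3077087402344) (13.139781951904297, 15.885407447814941) 11.309932708740234
[[422.0, -24.0], [462.0, -31.0], [456.0, -65.0], [416.0, -57.0]]
```

View pics/c.png

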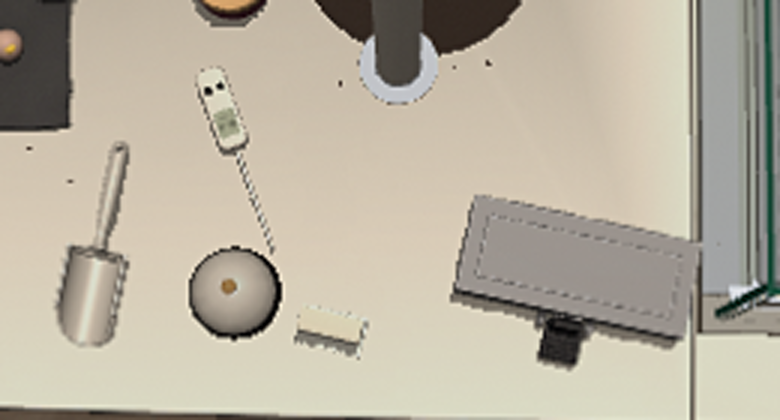

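```bash
cat >> h.py <<'E'
def go(*tg):
    """world targets (x,y,z,yaw_deg of tool x) -> shifts dx,dy,dz,roll from the present pose"""
    s=manip.read_state(); M=R.from_euler("xyz",s["eef_rot"]).as_matrix(); y0=np.degrees(np.arctan2(M[1,0],M[0,0]))
    print("now",round(s["clock"],2),np.round(s["eef_pos"],1),"yaw",round(y0,1),"tilt",np.round(np.degrees(np.arccos(-M[2,2])),2),"gap",round(s["finger_gap"],1),"F",np.round(s["wrist_force"],1),"j",np.round(s["joints"],2))
    for t in tg:
        d=M.T@(np.array(t[:3])-s["eef_pos"]); print(np.round(d,1).tolist(), round((y0-t[3]+180)%360-180,1))
E
python3 - <<'E'
from h import *
go((230,-280,260,3),(400,-45,260,-11.6))
E
```

```text
now 1.45 [ 164.  -525.   213.4] yaw 17.3 tilt 0.0 gap 93.6 F [ 0.2 -0.   0.1] j [-1.33  0.3   1.52  0.    1.32 -0.07]
[136.0, -214.1, -46.6] 14.3
[368.4, -387.8, -46.6] 28.9
```

send_rows(series=[[[0, 27, -43, -9, 3], [0, 54, -86, -18, 6], [0, 82, -128, -28, 9], [0, 109, -171, -37, 12], [0, 136, -214, -47, 14], [0, 175, -243, -47, 17], [0, 213, -272, -47, 20], [0, 252, -301, -47, 23], [0, 291, -330, -47, 26], [0, 330, -359, -47, 29]]])

```text
clock: 2.45
eef_pos: [372.7, -81.8, 260.9]
eef_rot: [3.141, -0.001, -0.205]
wrist_force: [1.2, -0.6, -0.0]
finger_gap: 17.3
```

send_rows(series=[[[0, 20, -10, 0, 0], [0, 40, -20, 0, 0], [0, 40, -20, 0, 0]]])

```text
clock: 2.75
eef_pos: [416.5, -71.5, 260.1]
eef_rot: [-3.141, 0.001, -0.201]
wrist_force: [-0.4, -0.3, 0.4]
finger_gap: 0.5
```

Run:
```python
from h import *
go((400,-45,260,-11.6))
s=manip.read_state();p=manip.camera("wrist");save(p,"w1");T=pose(p,s);print(np.round(T,2).tolist(),p["vfov"])
for t in ("latch_pad","kit_case","lid"):
    for d in manip.silhouettes(t,p)[:1]:
        m=d["pixels"].astype(np.uint8); c,sz,a=cv2.minAreaRect(cv2.findNonZero(m)); print(t,d["conf"],c,sz,a)
        print(np.round(onplane(p,T,[c],18 if t=="latch_pad" else 37)[:,:2]).tolist())
```

```text
now 2.75 [416.5 -71.5 260.1] yaw -11.5 tilt 0.03 gap 0.5 F [-0.4 -0.3  0.4] j [-0.26 -0.03  1.78  0.    1.39  1.52]
[-21.5, -22.7, 0.1] 0.1
[[-0.2, -0.95, -0.25, 490.21], [-0.98, 0.19, 0.05, -86.3], [-0.0, 0.26, -0.97, 431.33], [0.0, 0.0, 0.0, 1.0]] 69.87171975303832
latch_pad 0.98 (291.0, 193.5) (29.0, 28.0) 90.0
[[438.0, -45.0]]
kit_case 0.81 (287.61273193359375, 152.29342651367188) (113.33685302734375, 184.0746307373047) 89.26547241210938
[[487.0, -53.0]]
lid 0.94 (286.6998291015625, 137.24380493164062) (81.96607971191406, 184.0237579345703) 88.90878295898438
[[503.0, -56.0]]
```

View pics/w1.png

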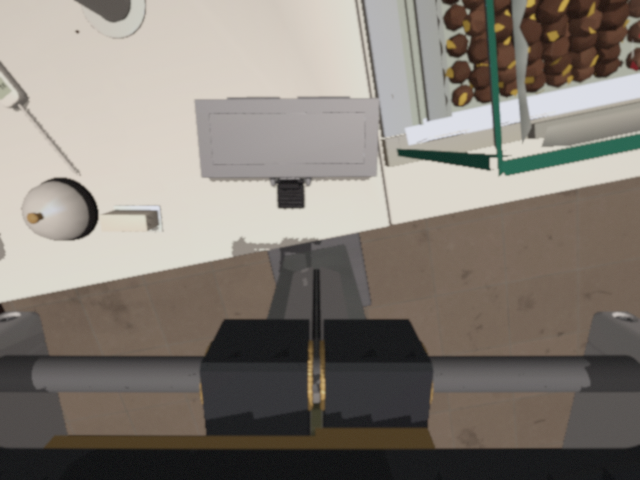

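The wrist view shows the shut lid, with corners near (196,99), (378,98), (376,178) and (202,177). The black pad is at (291,193) and the glass top corner at about (500,163).

Run:
```python
from h import *
s=manip.read_state();p=manip.camera("wrist");T=pose(p,s)
c=onplane(p,T,[(195,99),(379,97.5),(377,179),(202,177.5)],38)[:,:2]; 
c2=onplane(p,T,[(196,99),(378,98)],37)[:,:2]
print(np.round(c,1).tolist(),"center",c.mean(0),"len",np.linalg.norm(c[0]-c[1]),np.linalg.norm(c[3]-c[2]),np.linalg.norm(c[0]-c[3]))
v=c[0]+c[3]-c[1]-c[2]; print("yaw",-np.degrees(np.arctan2(v[0],v[1])))
print("pad",onplane(p,T,[(291,194)],18)[:,:2],"glass",onplane(p,T,[(500,163)],257)[:,:2])
yw=np.radians(-11.5);ex=np.array([np.cos(yw),np.sin(yw)])
for d in manip.silhouettes("latch_pad",p)[:1]:
    m=d["pixels"].astype(np.uint8);x,y,w,h=cv2.boundingRect(m);print(x,y,w,h);print(onplane(p,T,[(x,y+h),(x+w,y+h),(x,y),(x+w,y)],18)[:,:2])
```

```text
[[559.2, 30.6], [520.9, -163.1], [435.6, -147.5], [477.3, 47.0]] center [498.26570297 -58.23335895] len 197.51244007447656 198.90470723517967 83.56760142868544
yaw -11.64485509301844
pad [[436.05455468 -45.90733628]] glass [[ 460.36297932 -175.60428698]]
276 178 28 29
[[424.21147756 -24.48369689]
 [417.33858993 -57.95117572]
 [458.35603194 -32.57182208]
 [451.62856559 -65.3153667 ]]
```

Run:
```python
from h import *
s=manip.read_state();p=manip.camera("wrist");T=pose(p,s)
yw=np.radians(-11.6);ex=np.array([np.cos(yw),np.sin(yw)]);ey=np.array([-ex[1],ex[0]]);C=np.array([498.3,-57.8])
W=lambda x,y,z:[*(C+x*ex+y*ey),z]
im=cv2.resize(p["img"][80:230,180:400],None,fx=3.6,fy=3.6,interpolation=cv2.INTER_CUBIC)[:,:,::-1].copy()
def poly(P,col):
    q=((proj(p,T,P)-[180,80]+.5)*3.6).astype(np.int32); cv2.polylines(im,[q],True,col,1)
poly([W(-42,-100,37),W(-42,100,37),W(42,100,37),W(42,-100,37)],(0,255,0))
poly([W(-87,-17,18),W(-87,17,18),W(-57,17,18),W(-57,-17,18)],(0,0,255))
poly([W(-42,-100,12),W(-42,100,12)],(255,0,0))
cv2.imwrite("pics/ov.png",im)
```

```text
(no output)
```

View pics/ov.png

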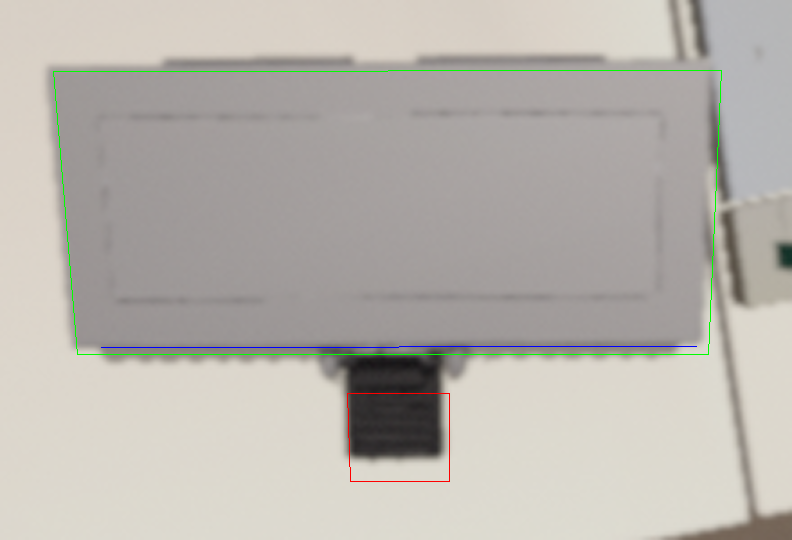

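The overlay fits to 1–2 mm. The pad front sits about 79 mm in front of the case centre, so pressing at x=-72 is safe.

Run:
```python
from h import *
go((429,-42,60,-11.6),(429,-42,30,-11.6),(429,-42,18,-11.6))
```

```text
now 3.1 [414.7 -72.7 260.7] yaw -11.7 tilt 0.03 gap 0.7 F [-0.6 -0.4 -0.8] j [-0.26 -0.03  1.79 -0.    1.39  1.51]
[7.6, -33.0, 200.7] -0.1
[7.6, -33.0, 230.7] -0.1
[7.6, -33.0, 242.7] -0.1
```

send_rows(series=[[[0, 8, -33, 40, 0], [0, 8, -33, 80, 0], [0, 8, -33, 120, 0], [0, 8, -33, 160, 0], [0, 8, -33, 195, 0], [0, 8, -33, 215, 0], [0, 8, -33, 225, 0], [0, 8, -33, 230, 0], [0, 8, -33, 230, 0]]])

```text
clock: 4.0
eef_pos: [429.9, -41.8, 30.8]
eef_rot: [-3.142, -0.0, -0.204]
wrist_force: [0.1, 0.2, 1.1]
finger_gap: 0.6
```

send_rows(series=[[[0, 0, 0, 3, 0], [0, 0, 0, 6, 0], [0, 0, 0, 9, 0], [0, 0, 0, 11, 0], [0, 0, 0, 11, 0]]])

```text
clock: 4.5
eef_pos: [429.4, -41.6, 19.4]
eef_rot: [3.142, 0.001, -0.203]
wrist_force: [-3.3, 0.9, 4.9]
finger_gap: 0.6
```

send_rows(series=[[[0, 0, 0, 1, 0], [0, 0, 0, 1, 0], [0, 0, 0, 1, 0]]])

```text
clock: 4.8
eef_pos: [429.5, -41.6, 18.9]
eef_rot: [3.142, 0.0, -0.203]
wrist_force: [-7.2, 1.2, 13.3]
finger_gap: 0.5
```

Run:
```python
from h import *
go((429,-42,18,-11.6))
p=manip.camera("scene")
for t in ("lid","kit_case","cradle"): print(t,[(d["rect"],d["conf"]) for d in manip.find_in(t,p)[:2]])
cv2.imwrite("pics/s2.png",cv2.resize(p["img"][190:360,220:440],None,fx=3,fy=3)[:,:,::-1])
```

```text
now 4.8 [429.5 -41.6  18.9] yaw -11.6 tilt 0.02 gap 0.5 F [-7.2  1.2 13.3] j [-0.18  0.33  2.01 -0.    0.8   1.59]
[-0.4, 0.5, 0.9] -0.0
lid [([321.4, 206.3, 50.0, 63.5], 0.77)]
kit_case [([321.9, 210.2, 65.5, 78.4], 0.73)]
cradle [([319.8, 206.8, 65.6, 81.0], 0.63)]
```

View pics/s2.png

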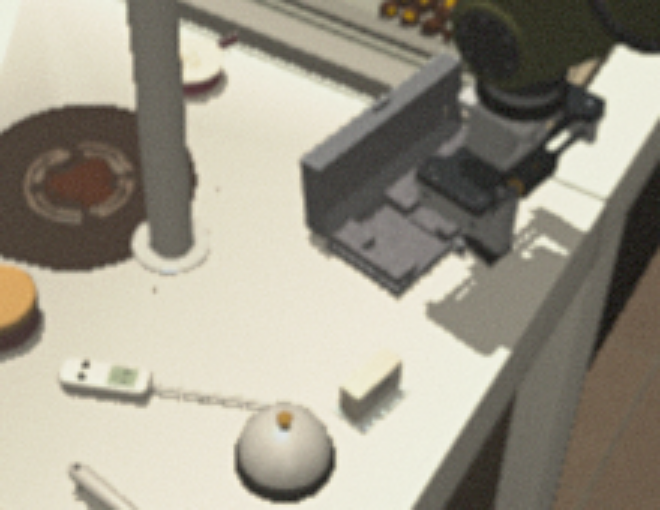

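The lid popped fully open. I'll rise, look down into the case, then go to the thermometer.

send_rows(series=[[[0, -2, 0, -20, 0], [0, -2, 0, -60, 0], [0, -2, 0, -110, 0], [0, -2, 0, -160, 0], [0.6, -2, 0, -200, 0], [0.6, -2, 0, -220, 0], [0.6, -2, 0, -220, 0]]])

```text
clock: 5.7
eef_pos: [428.7, -41.4, 241.0]
eef_rot: [-3.141, -0.005, -0.203]
wrist_force: [-0.2, -0.5, 0.1]
finger_gap: 21.2
```

Run:
```python
from h import *
go((620,255,240,20))
s=manip.read_state();p=manip.camera("wrist");T=pose(p,s)
for t in ("cradle","finger_well","lid"):
    print(t,[(np.round(d["rect"]),d["conf"]) for d in manip.find_in(t,p)[:2]])
yw=np.radians(-11.6);ex=np.array([np.cos(yw),np.sin(yw)]);ey=np.array([-ex[1],ex[0]]);C=np.array([499.6,-56.5])
W=lambda x,y,z:[*(C+x*ex+y*ey),z]
r=[a.astype(int) for a in [proj(p,T,[W(-60,-110,20),W(-60,110,20),W(60,110,20),W(60,-110,20)])]][0]
print(r)
x0,y0=np.maximum(r.min(0)-5,0);x1,y1=np.minimum(r.max(0)+5,[640,480]);f=780/(x1-x0)
im=cv2.resize(p["img"][y0:y1,x0:x1],None,fx=f,fy=f,interpolation=cv2.INTER_CUBIC)[:,:,::-1].copy()
def poly(P,col):
    q=((proj(p,T,P)-[x0,y0]+.5)*f).astype(np.int32); cv2.polylines(im,[q],True,col,1)
poly([W(-42,-100,12),W(-42,100,12),W(42,100,12),W(42,-100,12)],(0,255,0))
poly([W(a,48.5+b,22) for a,b in [(-16.5,-42.25),(-16.5,42.25),(16.5,42.25),(16.5,-42.25)]],(0,0,255))
print(x0,y0,f); cv2.imwrite("pics/ov2.png",im); save(p,"w2")
```

```text
now 5.7 [428.7 -41.4 241. ] yaw -11.7 tilt 0.31 gap 21.2 F [-0.2 -0.5  0.1] j [-0.18  0.    1.8   0.    1.34  1.59]
[127.5, -329.0, 1.8] -31.7
cradle [(array([198.,  27., 232., 193.]), 0.58)]
finger_well [(array([201.,  32., 232., 188.]), 0.91)]
lid [(array([198.,  28., 236.,  83.]), 0.8), (array([  2.,  44.,  62., 106.]), 0.22)]
[[412 200]
 [221 200]
 [213  88]
 [420  88]]
208 83 3.5944700460829493
```

View pics/ov2.png

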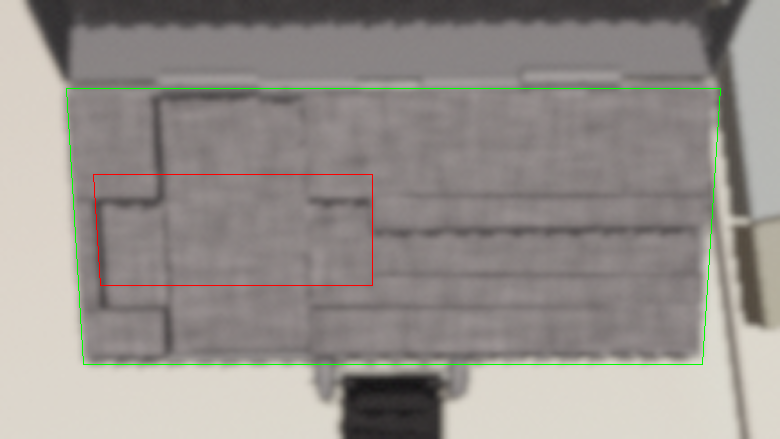

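The cut-out is clear: its body pocket spans crop rows 199–309 and columns 98–372. The cradle is therefore about 7 mm forward of the case centre, near (502,-8).

send_rows(series=[[[0.6, 6, -33, 0, -4], [0.6, 15, -70, 0, -8], [0.6, 24, -107, 0, -12], [0.6, 35, -145, 0, -16], [0.6, 48, -185, 0, -20], [0.6, 60, -225, 0, -24], [0.6, 75, -263, 0, -28], [0.6, 93, -303, 0, -32], [0.6, 93, -303, 0, -32], [0.6, 93, -303, 0, -32]]])

```text
clock: 6.9
eef_pos: [579.6, 237.0, 236.1]
eef_rot: [3.142, 0.003, 0.356]
wrist_force: [-0.5, 0.5, 0.9]
finger_gap: 56.2
```

Run:
```python
from h import *
go((637,257,60,20))
s=manip.read_state();p=manip.camera("wrist");T=pose(p,s);save(p,"w3")
for t in ("thermometer",):
    for d in manip.silhouettes(t,p)[:1]:
        m=d["pixels"].astype(np.uint8); c,sz,a=cv2.minAreaRect(cv2.findNonZero(m)); print(t,d["conf"],d["rect"],c,sz,a)
        print(np.round(onplane(p,T,cv2.boxPoints((c,sz,a)),12)[:,:2]).tolist())
print(proj(p,T,[[637,257,16],[511,211,8]]))
c=proj(p,T,[[637,257,16]])[0].astype(int); x0,y0=max(c[0]-130,0),max(c[1]-70,0); print(x0,y0)
cv2.imwrite("pics/w3c.png",cv2.resize(p["img"][y0:y0+200,x0:x0+260],None,fx=3,fy=3,interpolation=cv2.INTER_CUBIC)[:,:,::-1])
```

```text
now 6.9 [579.6 237.  236.1] yaw 20.4 tilt 0.2 gap 56.2 F [-0.5  0.5  0.9] j [ 0.33  0.46  1.25 -0.    1.44  1.54]
[61.4, 1.2, 175.8] 0.4
thermometer 0.71 [305.7, 117.3, 22.4, 147.3] (317.4999694824219, 191.99998474121094) (22.999996185302734, 141.99996948242188) 0.0
[[513.0, 226.0], [667.0, 282.0], [676.0, 258.0], [523.0, 199.0]]
[[317.58565031 155.98219113]
 [316.67490486 267.10560576]]
187 85
```

View pics/w3c.png

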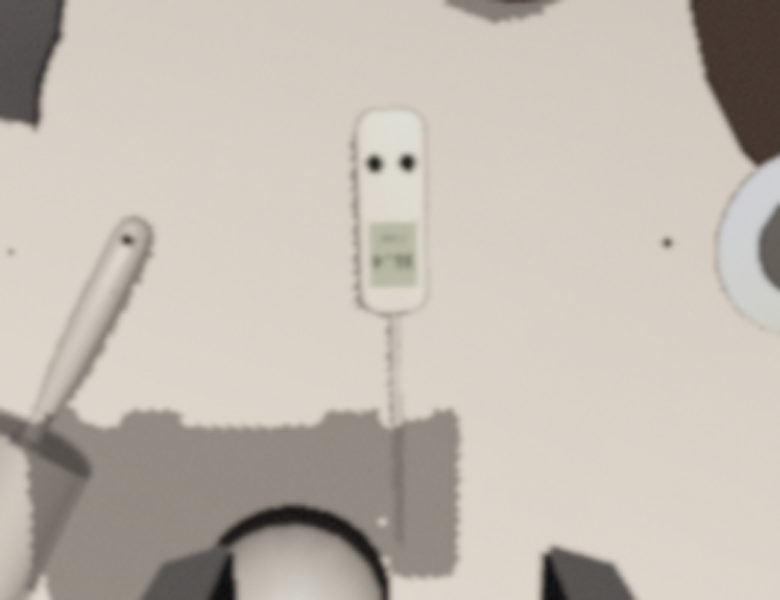

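Run:
```python
from h import *
s=manip.read_state();p=manip.camera("wrist");T=pose(p,s)
b=onplane(p,T,[(317.7,155)],16)[0];t=onplane(p,T,[(320.3,265.3)],8)[0]
print(b,t,np.linalg.norm((b-t)[:2])); y=np.degrees(np.arctan2(*(b-t)[1::-1])); print(y)
go((b[0],b[1],40,y),(b[0],b[1],11,y))
```

```text
[638.3992199  256.28623897  16.        ] [514.62232477 206.67650513   8.        ] 133.34858627389113
21.840894674369192
now 7.05 [579.6 235.8 238.3] yaw 20.3 tilt 0.02 gap 56.3 F [0.8 0.8 0.1] j [ 0.33  0.46  1.25 -0.    1.44  1.54]
[62.3, 1.2, 198.3] -1.6
[62.3, 1.2, 227.3] -1.6
```

send_rows(series=[[[0.6, 25, 1, 30, -1.6], [0.6, 50, 1, 70, -1.6], [0.6, 62, 1, 110, -1.6], [0.6, 62, 1, 150, -1.6], [0.6, 62, 1, 185, -1.6], [0.6, 62, 1, 205, -1.6], [0.6, 62, 1, 217, -1.6], [0.6, 62, 1, 225, -1.6], [0.6, 62, 1, 227, -1.6], [0.6, 62, 1, 227, -1.6]]])

```text
clock: 8.05
eef_pos: [638.9, 257.3, 12.5]
eef_rot: [3.142, -0.001, 0.383]
wrist_force: [1.1, 0.3, 0.0]
finger_gap: 56.6
```

send_rows(series=[[[0.1, 0, 0, 0, 0], [0.1, 0, 0, 0, 0], [0.1, 0, 0, 0, 0], [0.1, 0, 0, 0, 0], [0.1, 0, 0, 0, 0]]], newtons=12)

```text
clock: 8.55
eef_pos: [638.5, 257.3, 11.7]
eef_rot: [-3.142, -0.0, 0.383]
wrist_force: [-0.1, -0.1, 1.5]
finger_gap: 25.6
```

Gripped at 25.6 mm. Lifting.

send_rows(series=[[[0.1, 0, 0, -10, 0], [0.1, 0, 0, -25, 0], [0.1, 0, 0, -50, 0], [0.1, 0, 0, -80, 0], [0.1, 0, 0, -110, 0], [0.1, 0, 0, -140, 0], [0.1, 0, 0, -165, 0], [0.1, 0, 0, -165, 0]]])

```text
clock: 9.35
eef_pos: [639.7, 257.8, 182.1]
eef_rot: [3.141, -0.008, 0.383]
wrist_force: [0.2, -1.1, -1.0]
finger_gap: 25.7
```

Run:
```python
from h import *
go((480,200,177,50),(480,80,177,78.4),(502.2,-7.7,177,78.4))
s=manip.read_state();p=manip.camera("wrist");T=pose(p,s);save(p,"w4")
for d in manip.silhouettes("thermometer",p)[:2]: print(d["rect"],d["conf"])
```

```text
now 9.35 [639.7 257.8 182.1] yaw 22.0 tilt 0.44 gap 25.7 F [ 0.2 -1.1 -1. ] j [0.33 0.64 1.1  0.   1.39 1.52]
[-169.8, -6.1, 3.8] -28.0
[-214.6, 105.2, 3.5] -56.4
[-226.8, 194.8, 3.4] -56.4
[291.5, 215.8, 49.4, 218.9] 0.57
[481.6, 340.2, 90.3, 108.9] 0.52
```

send_rows(series=[[[0.1, -35, -1, 0, -5], [0.1, -75, -3, 0, -11], [0.1, -115, -4, 0, -17], [0.1, -150, -5, 0, -23], [0.1, -170, -6, 0, -28], [0.1, -182, 25, 0, -35], [0.1, -194, 58, 0, -42], [0.1, -206, 90, 0, -49], [0.1, -214, 120, 0, -56], [0.1, -218, 145, 0, -56]]])

```text
clock: 10.45
eef_pos: [489.7, 39.7, 175.3]
eef_rot: [-3.14, 0.001, 1.364]
wrist_force: [0.7, -0.2, -1.0]
finger_gap: 26.2
```

Run:
```python
from h import *
go((502.2,-7.7,140,78.4),(502.2,-7.7,60,78.4))
s=manip.read_state();p=manip.camera("wrist");T=pose(p,s)
yw=np.radians(-11.6);ex=np.array([np.cos(yw),np.sin(yw)]);ey=np.array([-ex[1],ex[0]]);C=np.array([499.6,-56.5])
W=lambda x,y,z:[*(C+x*ex+y*ey),z]
im=p["img"][:,:,::-1].copy()
def poly(P,col):
    cv2.polylines(im,[proj(p,T,P).astype(np.int32)],True,col,1)
poly([W(-42,-100,12),W(-42,100,12),W(42,100,12),W(42,-100,12)],(0,255,0))
poly([W(-7.3+a,48.3+b,22) for a,b in [(-16.5,-42.25),(-16.5,42.25),(16.5,42.25),(16.5,-42.25)]],(0,0,255))
cv2.imwrite("pics/w5.png",im)
```

```text
now 10.45 [489.7  39.7 175.3] yaw 78.2 tilt 0.12 gap 26.2 F [ 0.7 -0.2 -1. ] j [ 0.01  0.21  1.73 -0.    1.21  0.21]
[-43.8, 22.1, 35.3] -0.2
[-43.8, 22.2, 115.3] -0.2
```

View pics/w5.png

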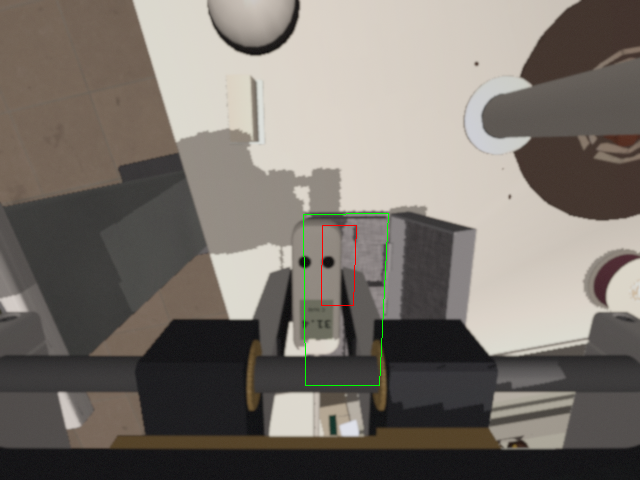

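The overlay from the turned camera matches the case and cut-out edges to about 1 mm, so the cradle estimate holds. Lowering.

send_rows(series=[[[0.1, -22, 11, 0, 0], [0.1, -44, 22, 0, 0], [0.1, -44, 22, 25, 0], [0.1, -44, 22, 55, 0], [0.1, -44, 22, 85, 0], [0.1, -44, 22, 105, 0], [0.1, -44, 22, 120, 0], [0.1, -44, 22, 128, 0], [0.1, -44, 22, 128, 0], [0.1, -44, 22, 128, 0]]])

```text
clock: 11.5
eef_pos: [502.8, -6.2, 48.7]
eef_rot: [3.142, -0.0, 1.36]
wrist_force: [-0.2, 0.5, 0.2]
finger_gap: 25.9
```

Run:
```python
from h import *
go((502.2,-7.7,24,78.4))
```

```text
now 11.5 [502.8  -6.2  48.7] yaw 77.9 tilt 0.0 gap 25.9 F [-0.2  0.5  0.2] j [-0.09  0.4   1.81  0.    0.93  0.13]
[-1.6, -0.3, 24.7] -0.5
```

send_rows(series=[[[0.1, -1.5, 0, 5, -0.5], [0.1, -1.5, 0, 10, -0.5], [0.1, -1.5, 0, 14, -0.5], [0.1, -1.5, 0, 17, -0.5], [0.1, -1.5, 0, 20, -0.5], [0.1, -1.5, 0, 22, -0.5], [0.1, -1.5, 0, 22, -0.5]]])

```text
clock: 12.2
eef_pos: [502.4, -7.7, 26.2]
eef_rot: [-3.141, 0.0, 1.369]
wrist_force: [0.6, -0.2, 0.1]
finger_gap: 25.6
```

send_rows(series=[[[0.1, 0, 0, 1, 0], [0.1, 0, 0, 2, 0], [0.1, 0, 0, 2.5, 0], [0.1, 0, 0, 2.5, 0], [0.1, 0, 0, 2.5, 0]]])

```text
clock: 12.7
eef_pos: [502.5, -7.7, 24.0]
eef_rot: [-3.142, -0.0, 1.369]
wrist_force: [-0.4, -0.3, -0.7]
finger_gap: 26.1
```

send_rows(series=[[[0.42, 0, 0, 0, 0], [0.42, 0, 0, 0, 0], [0.42, 0, 0, 0, 0], [0.42, 0, 0, 0, 0], [0.42, 0, 0, 0, 0]]])

```text
clock: 13.2
eef_pos: [502.4, -7.7, 23.9]
eef_rot: [-3.142, 0.0, 1.369]
wrist_force: [0.0, -0.3, -0.1]
finger_gap: 39.7
```

send_rows(series=[[[0.42, 0, 0, -5, 0], [0.42, 0, 0, -15, 0], [0.42, 0, 0, -35, 0], [0.42, 0, 0, -70, 0], [0.42, 0, 0, -110, 0], [0.42, 0, 0, -150, 0], [0.42, 0, 0, -190, 0], [0.42, 0, 0, -200, 0], [0.42, 0, 0, -200, 0]]])

```text
clock: 14.1
eef_pos: [502.9, -7.8, 225.8]
eef_rot: [3.138, -0.0, 1.369]
wrist_force: [-0.2, 0.6, -0.6]
finger_gap: 39.3
```

Run:
```python
from h import *
# back off so the wrist camera sees the cradle: 90 mm to case -x, tool yaw -11.6
go((440,-10,224,40),(425,10,224,-11.6))
```

```text
now 14.1 [502.9  -7.8 225.8] yaw 78.4 tilt 0.2 gap 39.3 F [-0.2  0.6 -0.6] j [-0.09  0.18  1.64  0.    1.32  0.11]
[-14.8, -61.2, 1.6] 38.4
[1.8, -79.9, 1.5] 90.0
```

send_rows(series=[[[0.2, -1, -12, 0, 8], [0.2, -3, -24, 0, 16], [0.2, -5, -36, 0, 24], [0.2, -7, -48, 0, 32], [0.2, -9, -58, 0, 40], [0.2, -11, -68, 0, 48], [0.2, -12, -78, 0, 56], [0.2, -12, -80, 0, 64], [0.2, -12, -80, 0, 72], [0.2, -12, -80, 0, 80]]])

```text
clock: 15.1
eef_pos: [421.0, -3.4, 222.5]
eef_rot: [-3.141, 0.002, -0.033]
wrist_force: [0.4, 0.9, 1.1]
finger_gap: 19.0
```

send_rows(series=[[[0, 0, 0, 0, 5], [0, 0, 0, 0, 10], [0, 0, 0, 0, 10]]])

```text
clock: 15.4
eef_pos: [421.1, -3.4, 222.6]
eef_rot: [3.141, 0.002, -0.203]
wrist_force: [-0.3, 0.9, -0.8]
finger_gap: 0.9
```

Run:
```python
from h import *
go()
s=manip.read_state();p=manip.camera("wrist");T=pose(p,s)
yw=np.radians(-11.6);ex=np.array([np.cos(yw),np.sin(yw)]);ey=np.array([-ex[1],ex[0]]);C=np.array([499.6,-56.5])
W=lambda x,y,z:[*(C+x*ex+y*ey),z]
r=proj(p,T,[W(-60,-110,20),W(-60,110,20),W(60,110,20),W(60,-110,20)]).astype(int)
x0,y0=np.maximum(r.min(0)-5,0);x1,y1=np.minimum(r.max(0)+5,[640,480]);f=780/(x1-x0)
im=cv2.resize(p["img"][y0:y1,x0:x1],None,fx=f,fy=f,interpolation=cv2.INTER_CUBIC)[:,:,::-1].copy()
def poly(P,col): cv2.polylines(im,[((proj(p,T,P)-[x0,y0]+.5)*f).astype(np.int32)],True,col,1)
poly([W(-7.3+a,48.3+b,28) for a,b in [(-13,-37.5),(-13,37.5),(13,37.5),(13,-37.5)]],(0,255,0))
poly([W(-7.3+a,48.3+b,22) for a,b in [(-16.5,-42.25),(-16.5,42.25),(16.5,42.25),(16.5,-42.25)]],(0,0,255))
cv2.imwrite("pics/w6.png",im); print(im.shape)
```

```text
now 15.4 [421.1  -3.4 222.6] yaw -11.6 tilt 0.14 gap 0.9 F [-0.3  0.9 -0.8] j [-0.1   0.    1.84  0.    1.3   1.68]
(442, 780, 3)
```

View pics/w6.png

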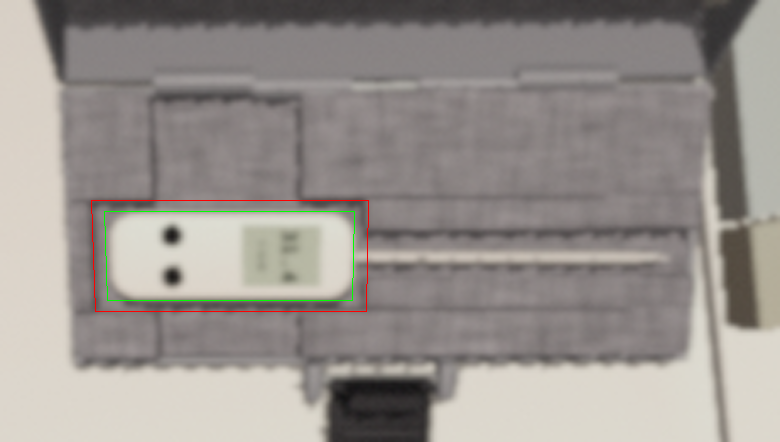

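The thermometer sits centred in its cut-out, display up, probe in the slot towards -y. Next I go over and behind the lid.

Run:
```python
from h import *
go((440,0,232,30),(500,-20,232,78.4),(629,-73,232,78.4))
```

```text
now 15.45 [421.2  -3.5 222.8] yaw -11.4 tilt 0.12 gap 0.3 F [-0.2 -0.1  0.5] j [-0.1   0.    1.84  0.    1.3   1.68]
[17.7, -7.1, -9.2] -41.4
[80.5, 0.6, -9.3] -89.8
[217.5, 26.9, -9.6] -89.8
```

send_rows(series=[[[0, 3, -1, -9, -8], [0, 6, -3, -9, -16], [0, 10, -4, -9, -24], [0, 14, -6, -9, -32], [0, 18, -7, -9, -40], [0, 30, -6, -9, -48], [0, 43, -4, -9, -56], [0, 56, -2, -9, -64], [0, 69, 0, -9, -72], [0, 81, 1, -9, -80]]])

```text
clock: 16.45
eef_pos: [501.1, -20.9, 232.1]
eef_rot: [-3.14, 0.0, 1.203]
wrist_force: [-0.1, 0.1, 0.6]
finger_gap: 0.6
```

Run:
```python
from h import *
go((629,-73,232,78.4),(629,-73,53,78.4))
```

```text
now 16.45 [501.1 -20.9 232.1] yaw 68.9 tilt 0.08 gap 0.6 F [-0.1  0.1  0.6] j [-0.11  0.18  1.63 -0.    1.34  0.25]
[-2.6, 138.1, -0.1] -9.5
[-2.6, 138.3, 178.9] -9.5
```

send_rows(series=[[[0, 0, 30, 0, -5], [0, -1, 65, 0, -9.5], [0, -2, 100, 0, -9.5], [0, -2.5, 138, 0, -9.5], [0, -2.5, 138, 20, -9.5], [0, -2.5, 138, 55, -9.5], [0, -2.5, 138, 95, -9.5], [0, -2.5, 138, 130, -9.5], [0, -2.5, 138, 160, -9.5], [0, -2.5, 138, 179, -9.5]]])

```text
clock: 17.45
eef_pos: [626.8, -73.4, 50.4]
eef_rot: [-3.137, 0.0, 1.363]
wrist_force: [0.7, 0.2, -0.6]
finger_gap: 0.7
```

Run:
```python
from h import *
yw=np.radians(-11.6);ex=np.array([np.cos(yw),np.sin(yw)]);ey=np.array([-ex[1],ex[0]]);C=np.array([499.6,-56.5])
go(*[(*(C+x*ex+10*ey),z,78.4) for x,z in [(130,53),(114,56),(97,66),(80.5,78),(63,86.5),(43,86),(27,81),(12.5,72.5),(-4,61.8),(-12.6,53),(-15.5,46)]])
```

```text
now 17.45 [626.8 -73.4  50.4] yaw 78.1 tilt 0.24 gap 0.7 F [ 0.7  0.2 -0.6] j [-0.17  0.65  1.41 -0.    1.08  0.03]
[1.0, 2.0, -2.6] -0.3
[1.0, -14.0, -5.6] -0.3
[0.9, -31.1, -15.5] -0.3
[0.8, -47.6, -27.4] -0.3
[0.7, -65.2, -35.8] -0.3
[0.6, -85.2, -35.3] -0.3
[0.5, -101.1, -30.2] -0.3
[0.5, -115.6, -21.6] -0.3
[0.4, -132.1, -10.9] -0.3
[0.3, -140.6, -2.0] -0.3
[0.3, -143.5, 5.0] -0.3
```

send_rows(series=[[[0, 0, 0, 0, 0], [0, 0, -8, -2, 0], [0, 0, -16, -3, 0], [0, 0, -24, -8, 0], [0, 0, -33, -13, 0], [0, 0, -41, -19, 0], [0, 0, -49, -25, 0], [0, 0, -58, -29, 0], [0, 0, -67, -33, 0], [0, 0, -67, -33, 0]]])

```text
clock: 18.45
eef_pos: [562.1, -59.5, 87.6]
eef_rot: [3.141, -0.0, 1.361]
wrist_force: [0.5, 0.0, 1.6]
finger_gap: 0.5
```

send_rows(series=[[[0, 0, -10, 0, 0], [0, 0, -20, 0, 0], [0, 0, -28, 3, 0], [0, 0, -36, 6, 0], [0, 0, -43, 10, 0], [0, 0, -51, 14, 0], [0, 0, -59, 19, 0], [0, 0, -67, 25, 0], [0, 0, -72, 30, 0], [0, 0, -72, 30, 0]]])

```text
clock: 19.45
eef_pos: [491.4, -44.5, 56.2]
eef_rot: [-3.14, 0.0, 1.36]
wrist_force: [-1.0, 0.9, 0.8]
finger_gap: 0.7
```

Run:
```python
from h import *
go()
p=manip.camera("scene"); 
for t in ("lid","kit_case"): print(t,[(np.round(d["rect"]),d["conf"]) for d in manip.find_in(t,p)[:1]])
cv2.imwrite("pics/s3.png",cv2.resize(p["img"][190:310,280:440],None,fx=4,fy=4,interpolation=cv2.INTER_CUBIC)[:,:,::-1])
```

```text
now 19.45 [491.4 -44.5  56.2] yaw 78.0 tilt 0.1 gap 0.7 F [-1.   0.9  0.8] j [-0.16  0.37  1.83  0.    0.94  0.05]
lid [(array([328., 229.,  67.,  52.]), 0.73)]
kit_case [(array([329., 235.,  67.,  50.]), 0.59)]
```

View pics/s3.png

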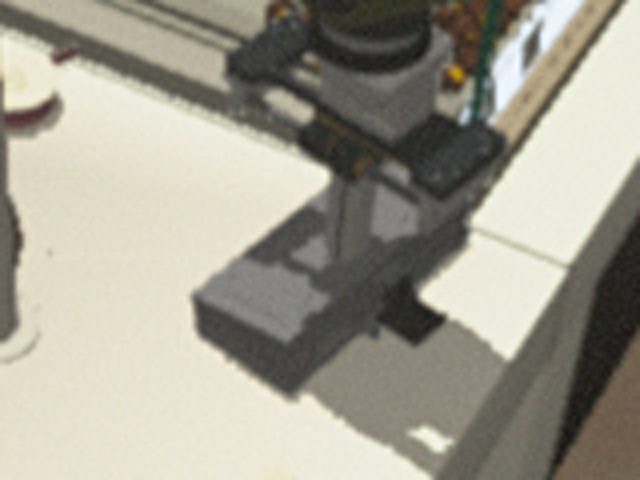

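The lid is nearly shut under the fingers. Now I press it down.

send_rows(series=[[[0, 0, -4, 3, 0], [0, 0, -5, 6, 0], [0, 0, -5, 9, 0], [0, 0, -5, 10, 0], [0, 0, -5, 10, 0]]])

```text
clock: 20.1
eef_pos: [487.0, -43.5, 46.7]
eef_rot: [-3.14, -0.0, 1.36]
wrist_force: [-0.8, -0.4, -0.2]
finger_gap: 0.3
```

send_rows(series=[[[0, 0, 0, 1, 0], [0, 0, 0, 1, 0], [0, 0, 0, 1, 0]]])

```text
clock: 20.4
eef_pos: [487.6, -43.7, 45.9]
eef_rot: [3.141, -0.0, 1.36]
wrist_force: [0.5, 1.1, -0.8]
finger_gap: 0.4
```

send_rows(series=[[[0, 0, 0, 1, 0], [0, 0, 0, 2, 0], [0, 0, 0, 2, 0]]])

```text
clock: 20.7
eef_pos: [487.4, -43.6, 44.3]
eef_rot: [-3.141, 0.0, 1.361]
wrist_force: [-5.7, 1.7, 12.0]
finger_gap: 0.6
```

send_rows(series=[[[0, 0, 0, 1, 0], [0, 0, 0, 1, 0], [0, 0, 0, 1, 0]]])

```text
clock: 21.0
eef_pos: [487.2, -43.6, 43.8]
eef_rot: [-3.141, 0.0, 1.361]
wrist_force: [-9.1, 0.8, 19.0]
finger_gap: 0.5
```

send_rows(series=[[[0, 0, 0, 1, 0], [0, 0, 0, 1, 0], [0, 0, 0, 1, 0]]])

```text
clock: 21.3
eef_pos: [487.1, -43.5, 43.1]
eef_rot: [-3.141, 0.0, 1.361]
wrist_force: [-13.0, 2.4, 25.7]
finger_gap: 0.1
```

send_rows(series=[[[0, 0, 0, -3, 0], [0, 0, 0, -7, 0], [0, 0, 0, -12, 0], [0, 0, 0, -12, 0], [0, 0, 0, -12, 0], [0, 0, 0, -12, 0]]])

```text
clock: 21.9
eef_pos: [487.3, -43.6, 53.7]
eef_rot: [-3.141, 0.0, 1.36]
wrist_force: [0.2, -1.4, -0.5]
finger_gap: 0.5
```

Run:
```python
from h import *
go()
p=manip.camera("scene"); 
cv2.imwrite("pics/s4.png",cv2.resize(p["img"][190:310,280:440],None,fx=4,fy=4,interpolation=cv2.INTER_CUBIC)[:,:,::-1])
for t in ("lid","kit_case"): print(t,[(np.round(d["rect"]),d["conf"]) for d in manip.find_in(t,p)[:1]])
a=cv2.imread("pics/scene0.png")[:,:,::-1].astype(int)
```

```text
now 21.9 [487.3 -43.6  53.7] yaw 77.9 tilt 0.02 gap 0.5 F [ 0.2 -1.4 -0.5] j [-0.16  0.37  1.84 -0.    0.93  0.05]
lid [(array([328., 230.,  66.,  55.]), 0.73)]
kit_case [(array([330., 236.,  69.,  52.]), 0.85)]
```

send_rows(series=[[[0, 0, 0, -30, 0], [0, 0, 0, -70, 0], [0, 0, 0, -110, 0], [0, 0, 0, -150, 0], [0, 0, 0, -190, 0], [0, 0, -40, -195, 0], [0, 0, -80, -195, 0], [0, 0, -120, -195, 0], [0, 0, -150, -195, 0], [0, 0, -150, -195, 0]]])

```text
clock: 23.05
eef_pos: [338.8, -11.8, 249.3]
eef_rot: [3.14, -0.0, 1.361]
wrist_force: [0.2, -0.2, 1.0]
finger_gap: 0.5
```

Run:
```python
from h import *
go()
L=[]
a=cv2.imread("pics/scene0.png"); p=manip.camera("scene"); b=p["img"][:,:,::-1]
t=manip.camera("top"); ta=cv2.imread("pics/top1.png"); tb=t["img"][:,:,::-1]
f=lambda im,y,x,h,w:cv2.resize(im[y:y+h,x:x+w],(390,290),interpolation=cv2.INTER_CUBIC)
im=np.vstack([np.hstack([f(a,215,315,80,107),f(b,215,315,80,107)]),np.hstack([f(ta,235,330,75,101),f(tb,235,330,75,101)])])
cv2.imwrite("pics/cmp.png",im)
for n,pp in (("s",p),("t",t)):
    for k in ("kit_case","lid","scoop","card_block"): print(n,k,[(np.round(d["rect"]).tolist(),d["conf"]) for d in manip.find_in(k,pp)[:1]])
```

```text
now 23.05 [338.8 -11.8 249.3] yaw 78.0 tilt 0.08 gap 0.5 F [ 0.2 -0.2  1. ] j [-0.14 -0.23  1.98  0.    1.38  0.07]
s kit_case [([331.0, 232.0, 65.0, 55.0], 0.95)]
s lid [([329.0, 225.0, 66.0, 62.0], 0.55)]
s scoop [([244.0, 342.0, 62.0, 57.0], 0.75)]
s card_block [([332.0, 303.0, 22.0, 33.0], 0.77)]
t kit_case [([342.0, 246.0, 82.0, 48.0], 0.69)]
t lid [([342.0, 245.0, 83.0, 46.0], 0.6)]
t scoop [([208.0, 224.0, 23.0, 68.0], 0.65)]
t card_block [([285.0, 280.0, 27.0, 18.0], 0.62)]
```

View pics/cmp.png

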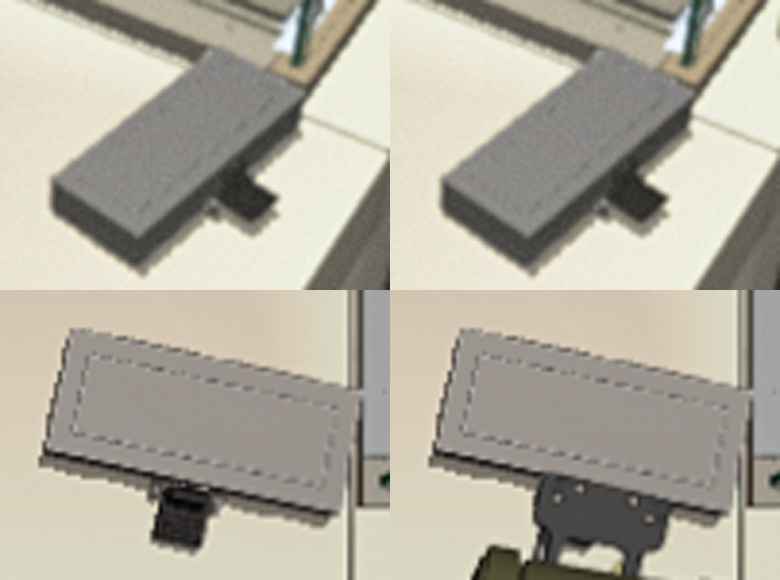

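The case now looks the same as at the start (left before, right now): the lid is flush and the latch at rest, more than 1 s after I let go. The bystanders have not moved, so I'm handing in.

```bash
python3 -c "
from cell import manip
print(manip.sign_off())"
```

```text
the job is handed in; nothing more can be done
None
```

The thermometer is back in its case with the lid shut, and I handed the job in at about 23 s of the 70 s allowed; sign-off gives no verdict.

- **Opening:** I pressed the latch with the fingers shut, and the scene picture showed the lid fully open.
- **Placing:** I gripped the thermometer (25.6 mm gap), turned it about 57° and lowered it into the cut-out. No contact force showed on the way down before I released it. The wrist picture afterwards showed it centred in the cut-out to about 1–2 mm, display up, with the probe in its slot towards -y.
- **Closing:** I pushed the lid over from behind and pressed it down to about 26 N.
- **Last checks:** More than 1 s after release, the lid stayed flush and the case looked the same as in the starting pictures. The latch looked at rest in the scene picture, but the gripper hid it in the top one. The scoop and card block were found within about 3 pixels of where they started. The arm was clear of everything, at about 250 mm height.
- **Disagreements:** The pad's front edge measured about 8 mm nearer the case than the description implied, so I pressed where both fitted. I could not see the thermometer once the lid was shut, nor read the lid and latch angles directly.

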